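# Set up the painter's hand rest and brushes

### The job

Get the painting bench ready: lay the bare wooden slat flat on the board of the hand-rest stand, squarely in the middle between its two posts, and then bridge it with the painter's stick. Draw the long painter's stick out of its square storage tube hand over hand - pull until about a third of it shows and let go, pull until about two thirds shows and let go, then take it near its middle and draw it right out - and lay it in the notches of both posts, overhanging about equally at each end, either way round. Also lay every flat brush that lies on the bench on the sloped brush rest, side by side, centred across both rails, pointing straight up the slope with bristles at the high end (at any time), and leave the other things where they are.

Things in the scene. Friction and masses are not known exactly. Their poses are not given: they have to be found in the camera images.
- tube: fixed square aluminium tube lying level on wooden blocks; 270 mm long, outside 24 x 24 mm, bore 18 x 18 mm, axis 75 mm above the table, open at the mouth (facing the robot) and closed behind. Origin on the table right under the mouth; x axis runs into the tube along its axis, z up. The stick comes out along -x. Blocks under it start 20 mm behind the mouth
- tube_mouth (a point): centre of the tube's open mouth, on its axis, 75 mm above the table
- stick: loose painter's stick, dark wood with a black tip, 320 mm long, 14 x 14 mm square, about 90 g. Origin at its centre; x axis from tip to tail. At the start it rests in the tube (axis 73 mm above the table), tip end showing 60 to 75 mm. It slides freely; with two thirds out it stays in the tube by itself, drooping up to 4 degrees
- stick_tip (a point): middle of the stick's black end face (x = -160 mm), the end that shows
- stand: fixed hand-rest stand: board 240 x 100 x 12 mm with two wooden posts at x = -80 and +80 mm. Each post is 14 mm thick along x and 50 mm wide, with an open-topped notch 26 mm wide whose floor is 46 mm above the table and whose cheeks rise to 62 mm. Origin under its centre; x axis along the line from post to post
- slat: loose bare plywood slat, 120 x 45 x 12 mm, about 50 g, lying flat on the bench. Origin at the centre of its underside; x axis along its length. It belongs on the stand's board (its origin then 12 mm above the table), its length along the line from post to post
- stand_rest (a point): point midway between the two notches, at the height of the notch floors (46 mm); axes as the stand's. The laid stick's centre belongs 7 mm above it
- rest_deck: fixed sloped brush rest: two round rails 240 mm long at x = -45 and +45 mm, between side boards (inner faces at y = -118 and +118 mm) 140 mm long that rise 8 mm above the rails. Origin midway between the rails, level with their tops, 36 mm above the table; x up the slope (0.26 rad, away from the robot), y along the rails, z square to the slope. A brush lying properly has its origin at z = 0
- brush0: flat brush lying on the bench (may be absent): 160 mm long, 10 mm thick; wooden handle 18 mm wide from x = -80 to +30 mm, then ferrule and bristles 28 mm wide to x = +80 mm; about 50 g. Origin at the centre of its underside; x axis towards the bristles, z up
- brush1: flat brush lying on the bench (may be absent): 160 mm long, 10 mm thick; wooden handle 18 mm wide from x = -80 to +30 mm, then ferrule and bristles 28 mm wide to x = +80 mm; about 50 g. Origin at the centre of its underside; x axis towards the bristles, z up
- brush2: flat brush lying on the bench (may be absent): 160 mm long, 10 mm thick; wooden handle 18 mm wide from x = -80 to +30 mm, then ferrule and bristles 28 mm wide to x = +80 mm; about 50 g. Origin at the centre of its underside; x axis towards the bristles, z up
- brush3: flat brush lying on the bench (may be absent): 160 mm long, 10 mm thick; wooden handle 18 mm wide from x = -80 to +30 mm, then ferrule and bristles 28 mm wide to x = +80 mm; about 50 g. Origin at the centre of its underside; x axis towards the bristles, z up
- brush0_bristles (a point): end of that brush's bristles, at x = +80 mm of the brush, 5 mm above its underside
- brush1_bristles (a point): end of that brush's bristles, at x = +80 mm of the brush, 5 mm above its underside
- brush2_bristles (a point): end of that brush's bristles, at x = +80 mm of the brush, 5 mm above its underside
- brush3_bristles (a point): end of that brush's bristles, at x = +80 mm of the brush, 5 mm above its underside
- jar: amber glass jar, 50 mm across, 60 mm tall; not part of the job, to be left where it is; origin under its centre
- dish: small white bowl, 70 mm across, 32 mm tall; not part of the job, to be left where it is; origin under its centre
- tin: low steel tin, 60 mm across, 45 mm tall; not part of the job, to be left where it is; origin under its centre
Things that resemble listed ones, but are neither listed nor needed, are in the scene too. What is shaped like the brush1 but pink is not meant. What is shaped like the brush2 but yellow is not meant.

How it is judged:
On the way, in this order (a step that is already met when the one before it is completed fails the run):
1. the stick is drawn until about a third shows (85 to 155 mm of its 320) and let go (x of stick in the frame of tube between 0.005 and 0.075 m and contact force between the fingers and stick below 0.2 N and angle between the x axis of stick and the x axis of tube, either way round below 0.2 rad), for 0.2 s.
2. it is drawn until about two thirds shows (175 to 260 mm) and let go (x of stick in the frame of tube between -0.1 and -0.015 m and contact force between the fingers and stick below 0.2 N and angle between the x axis of stick and the x axis of tube, either way round below 0.2 rad), for 0.2 s.
3. its tail is out of the tube and it is held within 70 mm of its middle (x of stick in the frame of tube below -0.168 m and distance between the grasp point and stick below 0.07 m and contact force between the fingers and stick above 0.5 N), for 0.2 s.
4. the stick lies in both notches of the stand, let go (x of stick in the frame of stand_rest between -0.035 and 0.035 m and y of stick in the frame of stand_rest between -0.015 and 0.015 m and z of stick in the frame of stand_rest between 0.002 and 0.012 m and angle between the x axis of stick and the x axis of stand, either way round below 0.1 rad and linear speed of stick below 0.02 m/s and contact force between the fingers and stick below 0.2 N), for 0.2 s.
At the end, for the whole second after the job is handed in: Stick at rest on both notch floors, centre within 35 mm of midway; slat flat on the board below it, within 20 mm of its middle. Every brush present at rest flat on both rails (5 mm), centre within 32 mm of midway between them straight up the slope (0.3 rad), bristles high (x of stick in the frame of stand_rest between -0.035 and 0.035 m and y of stick in the frame of stand_rest between -0.015 and 0.015 m and z of stick in the frame of stand_rest between 0.002 and 0.012 m and angle between the x axis of stick and the x axis of stand, either way round below 0.1 rad and linear speed of each of stick, slat, brush0, brush1, brush2, brush3 below 0.02 m/s and x of slat in the frame of stand between -0.02 and 0.02 m and y of slat in the frame of stand between -0.02 and 0.02 m and z of slat in the frame of stand between 0.007 and 0.017 m and angle between the x axis of slat and the x axis of stand, either way round below 0.15 rad and x of brush0 in the frame of rest_deck between -0.032 and 0.032 m and y of brush0 in the frame of rest_deck between -0.11 and 0.11 m and z of brush0 in the frame of rest_deck between -0.005 and 0.005 m and x of each of brush0_bristles, brush1_bristles, brush2_bristles, brush3_bristles in the frame of rest_deck above 0.03 m and angle between the x axis of each of brush0, brush1, brush2, brush3 and the x axis of rest_deck, either way round below 0.3 rad and x of brush1 in the frame of rest_deck between -0.032 and 0.032 m and y of brush1 in the frame of rest_deck between -0.11 and 0.11 m and z of brush1 in the frame of rest_deck between -0.005 and 0.005 m and x of brush2 in the frame of rest_deck between -0.032 and 0.032 m and y of brush2 in the frame of rest_deck between -0.11 and 0.11 m and z of brush2 in the frame of rest_deck between -0.005 and 0.005 m and x of brush3 in the frame of rest_deck between -0.032 and 0.032 m and y of brush3 in the frame of rest_deck between -0.11 and 0.11 m and z of brush3 in the frame of rest_deck between -0.005 and 0.005 m); the robot touches nothing.
It fails at once if a bystander (jar, dish or tin) is moved more than 40 mm or tipped (distance of any of jar, dish, tin from where it was at the start of the episode above 0.04 m or angle between any of jar, dish, tin's own z axis and vertical above 0.6 rad).
Of brush0, brush1, brush2, brush3 only 3 to 4 are there at a start; the rules pass over those that are not, and their reading is None.
At some moment in a run one of brush0, brush1, brush2, brush3 may be knocked a few centimetres aside while the robot is not near it.
Once in a run the grip may slacken for a moment while it holds something.
It also fails if it takes over 200 s, if anything falls off the work surface, if the arm or the gripper's body presses on something with over 40 N, if the wrist force passes 120 N, or if a joint passes its speed limit or range.

### The arm

A 7-joint arm with a two-finger parallel gripper is mounted at the origin on the work surface. World frame = base frame: x ahead of the robot, y to its left, z up, the work surface at z = 0. Lengths are in m, angles in rad, forces in N, time in s.
With the tool pointing down it reaches from about 0.425 to 0.875 m from the base axis. Payload 8.4 kg.
Tool frame: the origin (TCP) lies on the centre line of the jaws, within the pads' length; the fingertips stand 22 mm ahead of it and the grasp point (between the pads) lies 3 mm ahead of it; z points along the fingers, y is the direction in which the jaws open and shut (so a half turn about z gives the same grasp; the last joint's range is limited). The gripper opens to 85 mm and grips with 20 to 120 N. Pads are 22 mm wide; open, the fingers measure 114 mm over their backs; the gripper's body (76 mm by 85 mm) begins 54 mm behind the grasp point. The pads swing forward as they close: fully open they stand 13 mm farther back than shut.
Start: joints at [-1.301, 0.333, 0.04, 1.465, -0.013, 1.343, -0.059], TCP at [0.234, 0.606, 0.253] pointing down, gripper open.
Joint ranges: [-2.58, 2.58], [-0.38, 2.09], [-1.3, 1.39], [0.25, 2.4], [-1.5, 4.64], [0.08, 2.09], [-2.65, 2.65]. Speed limits (rad/s): [2.22, 2.22, 2.79, 2.79, 3.14, 3.14, 3.14].

### API

Orientations are given as a rotation vector (axis times angle).
In Python, from station import env gives the robot as it stands. Calls block until the motion is done:
- env.reach(position, orientation): joint-space move of the TCP to a pose.
- env.move_l(position, rate=0.15, attitude=None): straight line of the TCP; attitude=None keeps the orientation; rate is the mean speed in m/s.
- env.set_joints(angles): joint-space move.
- env.move_gripper(opening, f_grip=None): opening from 0.0 (shut) to 1.0 (fully open); f_grip is the grip in N (None keeps the last); returns when the fingers have stopped.
- env.hold(seconds).
- env.inverse_kinematics(position, orientation): joint angles nearest the present ones, or None.
- env.capture(name): name is "side" or "top"; returns the picture (420x560x3 uint8, red, green, blue); there is no depth.
- env.calibration(name): a dict with "mtx" (3x3 intrinsics, pixels), "camera_from_world" (4x4, takes a point from world to camera coordinates). Camera axes: x right, y down, z forward; pixel columns grow to the right and rows downward; lengths in m; the calibration is good to about 2 mm. A picture is of the moment at which its call begins. calibration takes no time and is no camera call.
A pose or a line that the arm cannot do raises env.MotionError and nothing moves.
- env.hand_in(): hands the job in, once; it reports no verdict.
Trained networks look in the newest picture that a camera, given by its name, has taken for a name from the list of things; names that differ only in an ending like _2 or _b are one class to them, and where a whole thing is asked for, a point or a joint stands for the part that bears it (a point fixed in the world has none). Each returns a list of dicts, best first, with "score" (0 to 1); they miss things now and then, are a little off and sometimes report something else, mostly with a low value. They report only what shows in the picture. A call takes as long as a camera call. They do not tell look-alikes from the thing itself.
- env.masks_of(query, camera): "region" (420x560 bool, what is visible of it) and "position" ([column, row] in pixels, amid what is visible of it).
- env.spot_point(query, camera): "position" ([column, row] in pixels: a listed point, or the origin of a listed thing).
Readings, each from a call of its own:
- env.current_clock(): time.
- env.current_joint_positions(): joint angles.
- env.current_qd(): joint speeds.
- env.current_joint_efforts(): joint torques, N m.
- env.current_tool_pos(): TCP position.
- env.current_tool_rot(): TCP orientation.
- env.current_wrist_force(): force on the tool from outside, world axes, zero at the start.
- env.current_moment(): the same for the moment, N m.
- env.current_opening(): opening from 0.0 (shut) to 1.0 (fully open).
Only numpy, scipy, OpenCV 4.12 (cv2) and the standard library are available. Lean on these libraries where they do the work, as an engineer would, in place of code of your own. Each camera call takes 0.05 s, during which the arm holds its last target. There are 200 camera calls.

## Working session

There is one attempt and no reset: what is moved stays moved. The work goes in short steps, each a Python script; the robot and the scene stay as the last script left them, time stands still between calls to the robot, and variables do not carry over. Pictures are saved under pics/ and viewed, about 12 in all and at most 16, crops included, and the job is handed in when it is done.

```bash
mkdir -p pics; ls
python3 - <<'E'
from station import env
import cv2,numpy as np
for n in("top","side"):
    im=env.capture(n); cv2.imwrite(f"pics/{n}0.png",im[:,:,::-1])
    c=env.calibration(n); print(n,c["mtx"].tolist(),np.round(c["camera_from_world"],4).tolist())
    for q in("tube_mouth","stick","stick_tip","stand","slat","rest_deck","brush0","brush1","brush2","brush3","brush0_bristles","jar","dish","tin"):
        print(q,[(np.round(d["position"]).astype(int).tolist(),round(d["score"],2)) for d in env.spot_point(q,n)])
print(env.current_clock(),env.current_tool_rot())
E
```

```text
pics
top [[489.4649078949851, 0.0, 276.46704196877164], [0.0, 489.4649078949851, 202.5604318771716], [0.0, 0.0, 1.0]] [[-0.0154, -0.9999, -0.0033, 0.0038], [-0.9874, 0.0157, -0.1574, 0.5529], [0.1574, 0.0008, -0.9875, 1.2456], [0.0, 0.0, 0.0, 1.0]]
tube_mouth [([280, 167], 0.74)]
stick []
stick_tip [([259, 249], 0.24)]
stand [([143, 231], 0.91), ([376, 288], 0.44), ([220, 224], 0.42)]
slat [([332, 178], 0.64)]
rest_deck [([413, 219], 0.98)]
brush0 [([257, 247], 0.94), ([134, 325], 0.93), ([221, 252], 0.78), ([369, 109], 0.78), ([335, 224], 0.65), ([289, 226], 0.56), ([376, 292], 0.23)]
brush1 [([257, 247], 0.94), ([134, 325], 0.93), ([221, 252], 0.78), ([369, 109], 0.78), ([335, 224], 0.65), ([289, 226], 0.56), ([376, 292], 0.23)]
brush2 [([257, 247], 0.94), ([134, 325], 0.93), ([221, 252], 0.78), ([369, 109], 0.78), ([335, 224], 0.65), ([289, 226], 0.56), ([376, 292], 0.23)]
brush3 [([257, 247], 0.94), ([134, 325], 0.93), ([221, 252], 0.78), ([369, 109], 0.78), ([335, 224], 0.65), ([289, 226], 0.56), ([376, 292], 0.23)]
brush0_bristles [([325, 199], 0.73)]
jar [([376, 291], 0.92), (
[... 759 characters left out ...]
h1 [([386, 280], 0.91), ([260, 242], 0.87), ([245, 210], 0.75), ([210, 292], 0.72), ([273, 230], 0.69), ([269, 264], 0.6), ([246, 226], 0.6), ([192, 180], 0.46)]
brush2 [([386, 280], 0.91), ([260, 242], 0.87), ([245, 210], 0.75), ([210, 292], 0.72), ([273, 230], 0.69), ([269, 264], 0.6), ([246, 226], 0.6), ([192, 180], 0.46)]
brush3 [([386, 280], 0.91), ([260, 242], 0.87), ([245, 210], 0.75), ([210, 292], 0.72), ([273, 230], 0.69), ([269, 264], 0.6), ([246, 226], 0.6), ([192, 180], 0.46)]
brush0_bristles [([292, 257], 0.56)]
jar [([208, 292], 0.75), ([274, 299], 0.62)]
dish [([322, 203], 0.55), ([247, 225], 0.29)]
tin [([222, 203], 0.68)]
1.5 [-5.76034456e-01 -3.08830155e+00  1.10692802e-04]
```

Run:
```python
import cv2
t=cv2.imread("pics/top0.png")[80:350,90:450]
cv2.imwrite("pics/topc.png",cv2.resize(t,(800,600),interpolation=cv2.INTER_CUBIC))
```

```text
(no output)
```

View pics/topc.png

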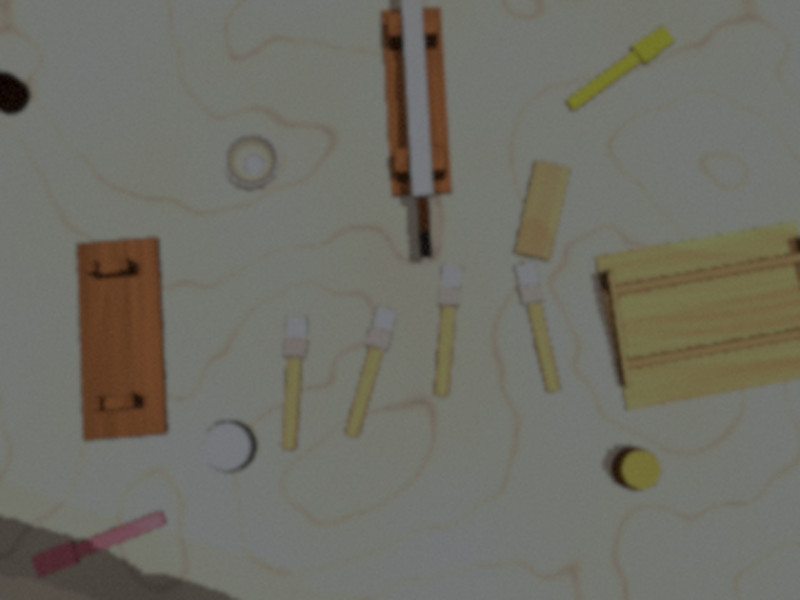

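View pics/side0.png

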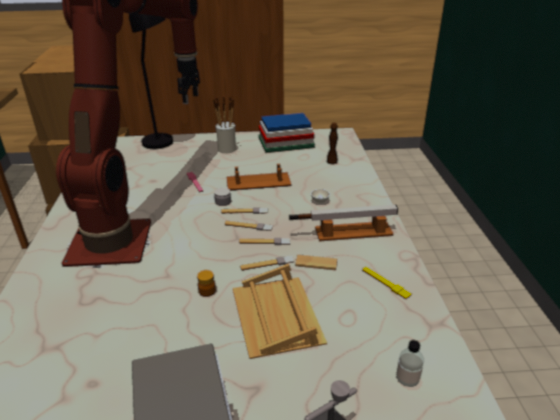

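Look-alikes, as pixels in the first top crop:
- **Brushes with pale handles and white bristles:** (294,380), (372,370), (449,330) and (537,325). These are the four wanted.
- **Pink decoy:** (100,540).
- **Yellow decoy:** (620,68).
- **Slat:** (543,210).
- **Stick with black tip:** (425,240), in the tube.
- **Stand:** (123,338).
- **Brush rest:** right edge of the crop.
- **Bystanders:** tin (230,445), dish (250,163), jar (638,468).

Next I'll measure poses and overlay them.

```bash
cat > h.py <<'E'
from station import env
import numpy as np, cv2
from scipy.spatial.transform import Rotation as Ro
def toworld(px,cam,z):
    c=env.calibration(cam); T=np.array(c["camera_from_world"]); R,t=T[:3,:3],T[:3,3]
    px=np.atleast_2d(np.asarray(px,float)); d=(np.c_[px,np.ones(len(px))]@np.linalg.inv(c["mtx"]).T)@R
    o=-R.T@t; return (o+d*((z-o[2])/d[:,2])[:,None])[:,:2]
def topix(P,cam):
    c=env.calibration(cam); T=np.array(c["camera_from_world"]); q=np.atleast_2d(P)@T[:3,:3].T+T[:3,3]
    q=q@np.array(c["mtx"]).T; return q[:,:2]/q[:,2:]
def rect(mask,z,cam="top"):
    m=mask.astype(np.uint8); n,l,s,_=cv2.connectedComponentsWithStats(m)
    m=l==1+np.argmax(s[1:,4]); v,u=np.nonzero(m)
    w=toworld(np.c_[u,v],cam,z)
    (c,(a,b),th)=cv2.minAreaRect((w*1000).astype(np.float32)); th=np.radians(th)
    if b>a: a,b,th=b,a,th+np.pi/2
    th=(th+np.pi/2)%np.pi-np.pi/2
    return np.array(c)/1000,th,(a,b),w
def brushes(minscore=0.4):
    """pale brushes: (centre, angle of +x towards bristles, score)"""
    im=env.capture("top"); hsv=cv2.cvtColor(im,cv2.COLOR_RGB2HSV); out=[]
    for d in env.masks_of("brush0","top"):
        if d["score"]<minscore or d["region"].sum()<60: continue
        c,th,ab,w=rect(d["region"],0.008)
        if not(130<ab[0]<190 and ab[1]<60): continue
        v,u=np.nonzero(d["region"]); 
        px=hsv[v,u].astype(float)
        W=toworld(np.c_[u,v],"top",0.008); ax=np.array([np.cos(th),np.sin(th)])
        s=(W-c)@ax
        sl=px[s>.04,1].mean(); sh=px[s<-.04,1].mean()
        if sh<sl: th+=np.pi; 
        ax=np.array([np.cos(th),np.sin(th)]); s=(W-c)@ax
        n=(W-c)@np.array([-ax[1],ax[0]])
        # handle line: refine sideways
        out.append(dict(c=c,th=th,score=d["score"],ab=np.round(ab),sat=(round(sl),round(sh)),hue=np.median(px[s<0,0]),satm=np.median(px[s<0,1]),bw=[np.ptp(n[(s>a)&(s<b)]) for a,b in((-.06,-.02),(.045,.07))]))
    return out
def down(a,tilt=None):
    """tool down, jaws along world angle a"""
    y=np.array([np.cos(a),np.sin(a),0]); z=np.array([0,0,-1.]); return np.c_[np.cross(y,z),y,z]
def rv(R): return Ro.from_matrix(R).as_rotvec()
def go(p,a):
    """reach with jaw angle a or a+pi, whichever turns the last joint nearest 0"""
    best=None
    for k in(a,a+np.pi):
        r=rv(down(k)); q=env.inverse_kinematics(list(p),list(r))
        if q is not None and (best is None or abs(q[6])<best[0]): best=(abs(q[6]),r)
    if best is None: raise RuntimeError("no ik %s"%p)
    env.reach(list(p),list(best[1])); return best[1]
E
cat > m.py <<'E'
from h import *
im=env.capture("top"); v=im.copy()
def one(q,z):
    d=max(env.masks_of(q,"top"),key=lambda d:d["score"]); r=rect(d["region"],z); print(q,round(d["score"],2),np.round(r[0],4),round(r[1],4),np.round(r[2]),np.round(d["position"])); return d,r
def poly(P): cv2.polylines(v4,[np.round((topix(P,"top")-[90,80])*2.222).astype(int)],True,(255,0,0),1)
big=cv2.resize(im[80:350,90:450],(800,600),interpolation=cv2.INTER_CUBIC); v4=cv2.resize(im[80:,90:],None,fx=2.222,fy=2.222,interpolation=cv2.INTER_CUBIC)
def box(c,th,a,b,z):
    R=np.array([[np.cos(th),-np.sin(th)],[np.sin(th),np.cos(th)]])
    poly(np.c_[np.array([[a,b],[a,-b],[-a,-b],[-a,b]])@R.T+c,np.full(4,z)])
d,r=one("slat",.012); box(r[0],r[1],.06,.0225,.012)
d,r=one("stand",.012); box(r[0],r[1],.12,.05,.012)
for s in(-.08,.08): box(r[0]+s*np.array([np.cos(r[1]),np.sin(r[1])]),r[1],.007,.013,.046)
d,r=one("rest_deck",.036)
print("deck spot",toworld(env.spot_point("rest_deck","top")[0]["position"],"top",.036))
print("stand spot",toworld(env.spot_point("stand","top")[0]["position"],"top",0))
d,r=one("tube",.087); box(r[0],r[1],.135,.012,.087)
print("mouth spot",toworld(env.spot_point("tube_mouth","top")[0]["position"],"top",.075))
for d in env.masks_of("stick","top"): print("stick",d["score"],d["position"],[np.round(x,3) for x in rect(d["region"],.08)[:3]])
for b in brushes(): print({k:np.round(x,3) if k!='sat' else x for k,x in b.items()}); box(b['c'],b['th'],.08,.009,.01)
cv2.imwrite("pics/ov.png",v4[:600,:800,::-1])
cv2.imwrite("pics/deck.png",cv2.resize(im[170:300,340:500],(800,650))[:600,:,::-1])
E
python3 m.py
```

```text
slat 0.61 [ 0.6322 -0.1615] -0.2411 [123.  46.] [334. 175.]
stand 0.87 [0.4859 0.3502] 0.0553 [240. 102.] [143. 233.]
rest_deck 0.59 [ 0.506  -0.3643] -1.4243 [266. 138.] [415. 204.]
deck spot [[ 0.50069302 -0.37297646]]
stand spot [[0.48881122 0.35299708]]
tube 0.94 [ 0.7736 -0.0088] 0.0292 [277.  76.] [280. 124.]Traceback (most recent call last):
  File "m.py", line 17, in <module>
    print("mouth spot",toworld(env.spot_point("tube_mouth","top")[0]["position"],"top",.075))
                               ~~~~~~~~~~~~~~~~~~~~~~~~~~~~~~~~~~^^^
IndexError: list index out of range
```

```bash
python3 - <<'E'
s=open('m.py').read()
s=s.replace('''print("mouth spot",toworld(env.spot_point("tube_mouth","top")[0]["position"],"top",.075))''','''tx=np.array([np.cos(r[1]),np.sin(r[1])]); print("mouth from mask",r[0]-.135*tx)
for d in env.spot_point("tube_mouth","top"): print("mouth spot",toworld(d["position"],"top",.075))
dk=Ro.from_euler("ZY",[.146,-.26]).as_matrix(); D=lambda P: np.array(P)@dk.T+[.503,-.370,.036]
dim=cv2.resize(im[170:300,340:500],None,fx=5,fy=5,interpolation=cv2.INTER_CUBIC)
for P in([[.045,-.118,0],[.045,.118,0]],[[-.045,-.118,0],[-.045,.118,0]],[[-.07,.118,.008],[.07,.118,.008]],[[-.07,-.118,.008],[.07,-.118,.008]]):
    cv2.polylines(dim,[np.round((topix(D(P),"top")-[340,170])*5+2).astype(int)],False,(255,0,0),1)''')
s=s.replace("cv2.resize(im[170:300,340:500],(800,650))[:600,:,::-1]","dim[:600,:,::-1]")
open('m.py','w').write(s)
E
python3 m.py
```

```text
slat 0.97 [ 0.6341 -0.1616] -0.2443 [121.  46.] [336. 176.]
stand 0.87 [0.4858 0.3504] 0.0663 [240. 101.] [141. 233.]
rest_deck 0.61 [ 0.5056 -0.3643] -1.4243 [267. 142.] [412. 205.]
deck spot [[ 0.50134743 -0.36511823]]
stand spot [[0.47817823 0.3486592 ]]
tube 0.86 [ 0.7736 -0.0073] 0.0367 [277.  73.] [275. 122.]
mouth from mask [ 0.63866993 -0.01220374]
mouth spot [[ 0.63745405 -0.0102272 ]]
{'c': array([0.248, 0.372]), 'th': np.float64(-1.156), 'score': np.float64(0.97), 'ab': array([158.,  29.]), 'sat': (68, 113), 'hue': np.float64(175.0), 'satm': np.float64(117.5), 'bw': array([0.029, 0.015])}
{'c': array([ 0.812, -0.267]), 'th': np.float64(-0.889), 'score': np.float64(0.86), 'ab': array([158.,  29.]), 'sat': (147, 149), 'hue': np.float64(30.0), 'satm': np.float64(154.5), 'bw': array([0.019, 0.028])}
{'c': array([0.43 , 0.143]), 'th': np.float64(0.001), 'score': np.float64(0.84), 'ab': array([157.,  27.]), 'sat': (13, 83), 'hue': np.float64(25.0), 'satm': np.float64(88.0), 'bw': array([0.019, 0.024])}
{'c': array([0.441, 0.054]), 'th': np.float64(-0.324), 'score': np.float64(0.72), 'ab': array([157.,  26.]), 'sat': (11, 86), 'hue': np.float64(26.0), 'satm': np.float64(88.0), 'bw': array([0.018, 0.026])}
{'c': array([ 0.491, -0.044]), 'th': np.float64(-0.047), 'score': np.float64(0.7), 'ab': array([160.,  27.]), 'sat': (11, 85), 'hue': np.float64(25.0), 'satm': np.float64(87.0), 'bw': array([0.021, 0.027])}
{'c': array([ 0.492, -0.154]), 'th': np.float64(0.21), 'score': np.float64(0.6), 'ab': array([158.,  28.]), 'sat': (11, 83), 'hue': np.float64(26.0), 'satm': np.float64(87.0), 'bw': array([0.017, 0.028])}
```

View pics/ov.png

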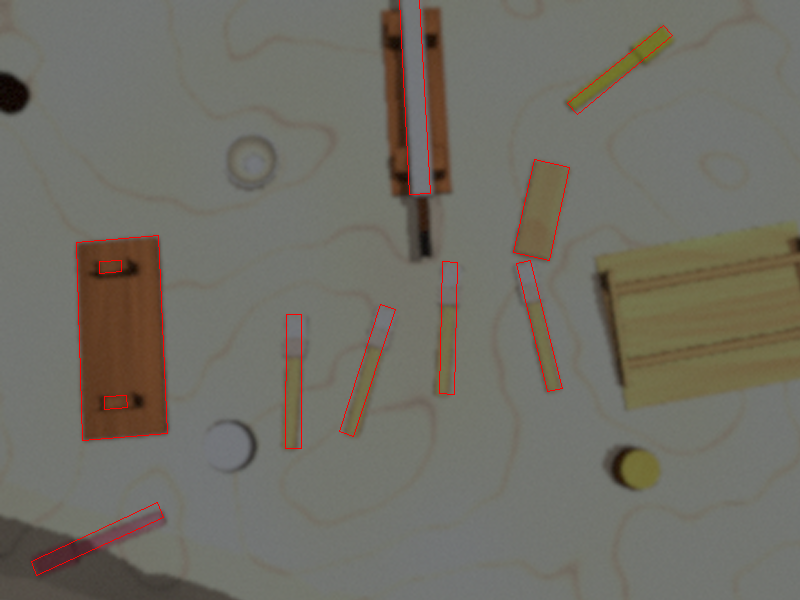

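View pics/deck.png

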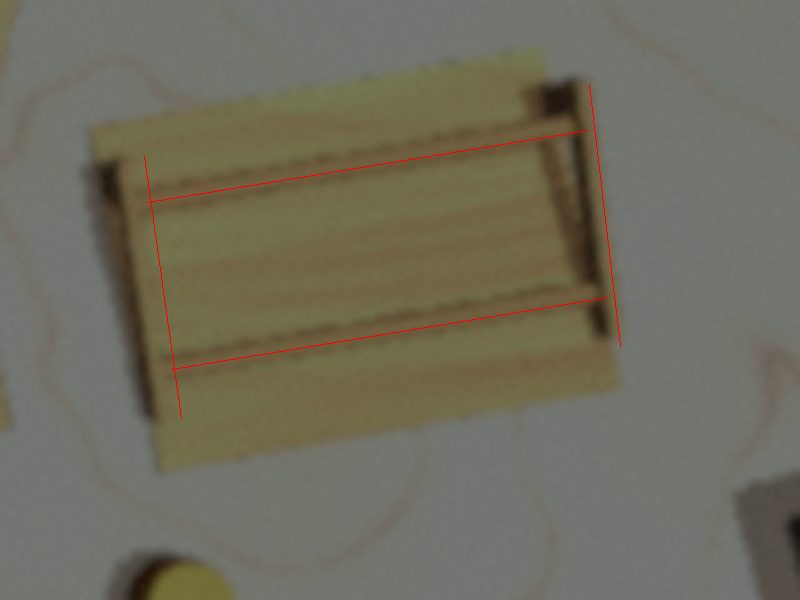

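The overlays fit the four pale brushes, slat, stand and tube. The deck overlay needs a shift of about −3 px in column and −1.5 px in row, putting the deck at (0.5065, −0.364) with yaw 0.15. Slat first.

Run:
```python
from h import *
print("tip",toworld([[281.7,195.2]],"top",.073))
p=[.634,-.1616]; a=-.243+np.pi/2
env.move_gripper(.85,40)
go(p+[.16],a); env.move_l(p+[.023],.12); env.move_gripper(0,40); o1=env.current_opening()
print("grip",o1); env.move_l(p+[.20],.2); print(env.current_opening(),env.current_clock())
s=[.486,.350]; go(s+[.20],.06+np.pi/2); print(env.current_opening(),env.current_joint_positions())
env.move_l(s+[.06],.2); env.move_l(s+[.036],.05); print(env.current_opening(),env.current_wrist_force())
env.move_gripper(.75); env.move_l(s+[.22],.2); 
im=env.capture("top"); cv2.imwrite("pics/s1.png",cv2.resize(im[160:310,100:260],(640,600),interpolation=cv2.INTER_CUBIC)[:,:,::-1])
for d in env.masks_of("slat","top"): print(d["score"],d["position"],[np.round(x,3) for x in rect(d["region"],.024)[:3]])
print(env.current_clock())
```

```text
tip [[ 0.567234   -0.01865754]]
grip 0.5120876478105462
0.5123317117325361 8.4833
0.5112050594863202 [ 0.02267094  0.40410928 -0.90793732  1.62842212  0.33007185  1.27335326
  0.68313726]
0.5080291653796188 [-1.70775137 -2.43002095  5.39321784]
0.79 [147.3, 223.0] [array([0.513, 0.343]), np.float64(0.025), array([68.03, 31.9 ])]
0.54 [292.1, 221.9] [array([ 0.489, -0.043]), np.float64(-0.063), array([158.121,  27.101])]
13.3917
```

View pics/s1.png

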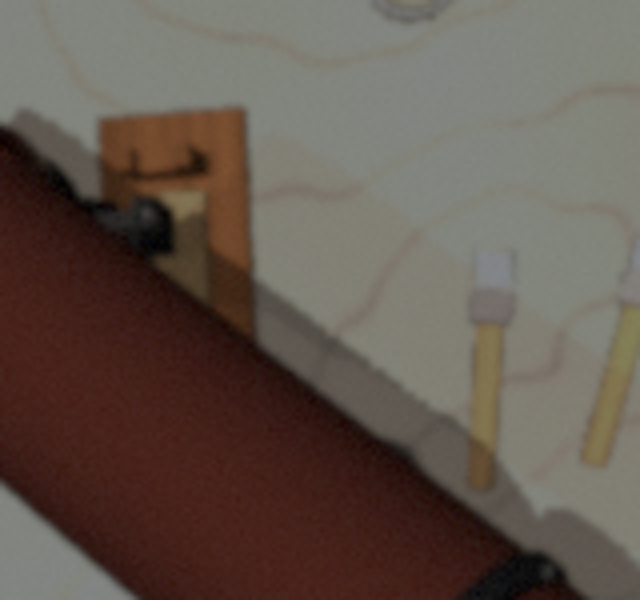

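```bash
cat >> h.py <<'E'
TM=np.array([.638,-.012]); TA=.033; TX=np.array([np.cos(TA),np.sin(TA)])
def out(d,z): return list(TM-d*TX)+[z]
E
python3 - <<'E'
from h import *
env.move_gripper(.5,30)
go(out(41,.16) if 0 else out(.041,.16),TA+np.pi/2); env.move_l(out(.041,.076),.1); print(env.current_wrist_force())
env.move_gripper(0,30); print(env.current_opening(),env.current_wrist_force())
env.move_l(out(.041+.048,.076),.08); print(env.current_opening(),env.current_wrist_force(),env.current_tool_pos())
env.move_gripper(.5); env.hold(.4); env.move_l(out(.089,.16),.15)
print(env.current_clock())
for c in("top","side"):
    im=env.capture(c); cv2.imwrite(f"pics/p1{c}.png",cv2.resize(im[100:300,200:460] if c=="top" else im[140:280,180:420],(800,600))[:,:,::-1])
    for d in env.spot_point("stick_tip",c): print(c,d["score"],d["position"],toworld(d["position"],c,.073))
    for d in env.masks_of("stick",c): print(c,d["score"],d["position"],d["region"].sum(),[np.round(x,3) for x in rect(d["region"],.075,c)[:3]])
for d in env.masks_of("slat","top"): print(d["score"],d["position"],[np.round(x,3) for x in rect(d["region"],.024)[:3]])
E
```

```text
[ 0.08656909 -0.32548782 -0.60933662]
0.1598994903749464 [ 0.29916017 -4.52401445  4.10476705]
0.15602797303669144 [-1.75160003 -5.22771189  2.33660088] [ 0.54882369 -0.01567431  0.07627334]
19.225
side 0.32 [290.9, 256.9] [[ 0.55344029 -0.22166993]]
0.87 [144.9, 232.9] [array([0.488, 0.35 ]), np.float64(0.06), array([120.989,  46.975])]
```

View pics/p1side.png

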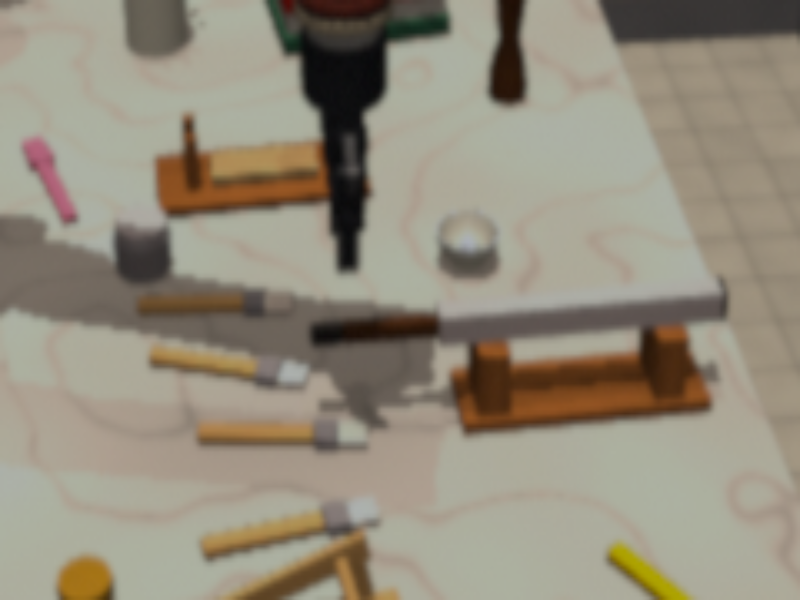

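The side crop shows the stick from tip (312,332) to mouth (438,325), so about 120 mm is showing and it has been let go. The slat lies between the posts. Second pull now.

```bash
sed -i 's/-.012\]); TA/-.0135]); TA/' h.py
python3 - <<'E'
from h import *
print("tip", toworld([[273.6,217.5]],"side",.073))
env.move_l(out(.038,.16),.2); env.move_l(out(.038,.076),.12)
env.move_gripper(0,30); print(env.current_opening(),env.current_wrist_force())
env.move_l(out(.038+.086,.076),.08); print(env.current_opening(),env.current_wrist_force(),env.current_tool_pos())
env.move_gripper(.5); env.hold(.5); env.move_l(out(.124,.16),.15)
print(env.current_clock())
im=env.capture("side"); cv2.imwrite("pics/p2.png",cv2.resize(im[140:280,180:420],(800,600))[:,:,::-1])
E
```

```text
tip [[ 0.51931042 -0.01763981]]
0.15727203214305496 [ 0.8508058  -1.39516622  3.52700389]
0.15848327948314572 [-2.8810848  -0.14741645  1.00258939] [ 0.5136481  -0.01751227  0.07571941]
24.0167
```

View pics/p2.png

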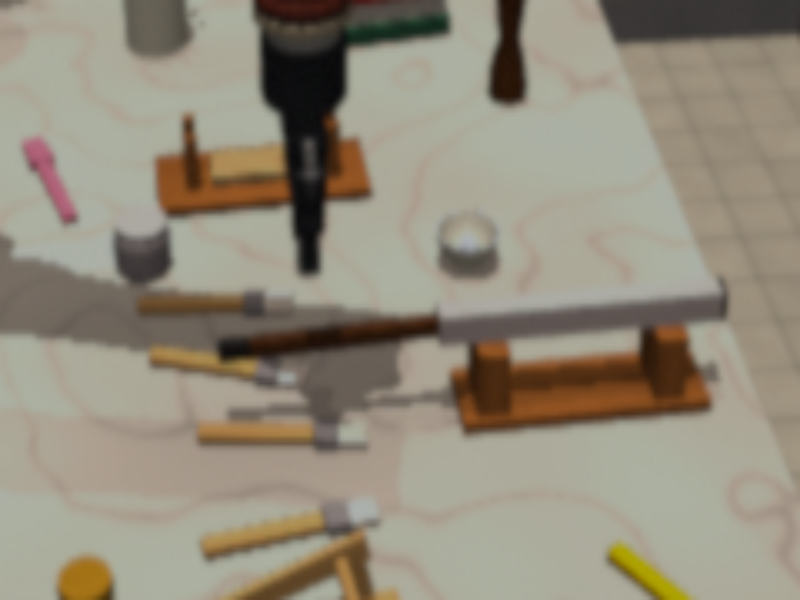

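Two thirds, about 206 mm, shows: tip at (225,348), mouth at (438,325), slight droop. Next I'll grip at the middle and draw it out.

Run:
```python
from h import *
env.move_l(out(.046,.16),.2); env.move_l(out(.046,.0745),.12)
env.move_gripper(0,60); print(env.current_opening(),env.current_wrist_force())
env.move_l(out(.046+.150,.0745),.1); env.hold(.4); print(env.current_opening(),env.current_tool_pos())
env.move_l(out(.196,.2),.2)
s=[.486,.350]; go(s+[.20],.06+np.pi/2); print(env.current_opening(),env.current_clock())
env.move_l(s+[.11],.2); env.hold(.2)
im=env.capture("side"); cv2.imwrite("pics/p3.png",cv2.resize(im[120:260,160:400],(800,600))[:,:,::-1])
im=env.capture("top"); cv2.imwrite("pics/p3t.png",cv2.resize(im[140:320,80:260],(600,600))[:,:,::-1])
```

```text
0.1500239825946867 [-0.84921638 -0.70706887  6.93316195]
0.15460448994946777 [ 0.44216902 -0.02010047  0.07450181]
0.14678986019334778 31.0333
```

View pics/p3.png

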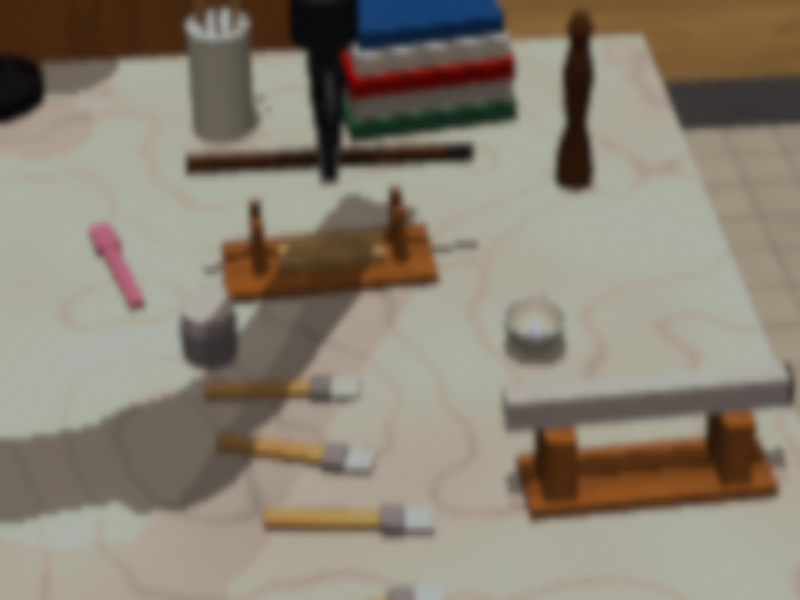

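The stick is held at its middle, running from (187,162) to (473,152) in the side crop, with the tip now at the far end (either way round is allowed). Lowering it.

Run:
```python
from h import *
s=[.486,.350]
env.move_l(s+[.070],.1); print(env.current_wrist_force()); env.move_l(s+[.058],.04); print(env.current_wrist_force(),env.current_tool_pos())
env.move_gripper(.4); env.hold(.5); env.move_l(s+[.2],.15)
env.reach([.48,.05,.3],list(rv(down(np.pi/2)))); print(env.current_clock())
im=env.capture("side"); cv2.imwrite("pics/p4.png",cv2.resize(im[150:220,180:300],(800,467))[:,:,::-1])
for c in("side",):
    for d in env.masks_of("stick",c)[:3]: print(c,d["score"],d["position"],[np.round(x,3) for x in rect(d["region"],.053,c)[:3]])
im=env.capture("top")
for d in env.masks_of("stick","top")[:3]: print(d["score"],d["position"],[np.round(x,3) for x in rect(d["region"],.06)[:3]])
cv2.imwrite("pics/p4t.png",cv2.resize(im[140:320,80:260],(600,600))[:,:,::-1])
```

```text
[-0.17707489 -0.53132311 -1.13487556]
[-0.58585249  0.27553509  2.11734288] [0.48625451 0.35019663 0.05831982]
36.0833
side 0.75 [258.4, 168.4] [array([0.49 , 0.351]), np.float64(0.061), array([317.682,  39.317])]
0.83 [140.7, 226.4] [array([0.491, 0.35 ]), np.float64(0.061), array([315.493,  16.7  ])]
0.49 [198.5, 149.5] [array([0.698, 0.189]), np.float64(-1.523), array([66.374, 53.888])]
```

View pics/p4.png

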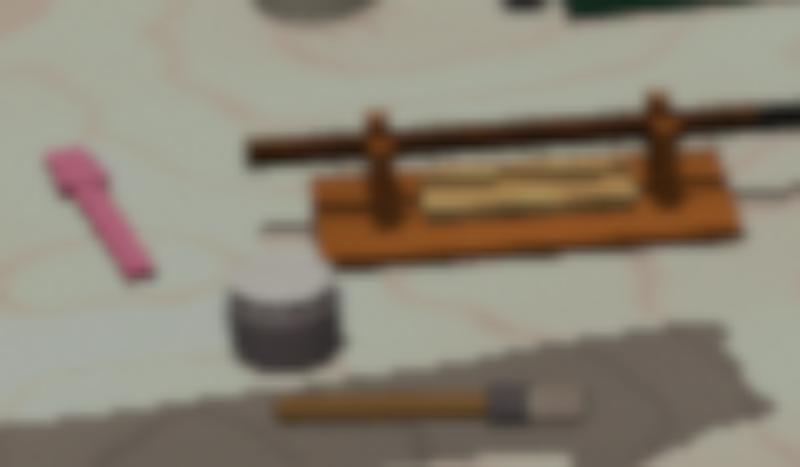

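View pics/p4t.png

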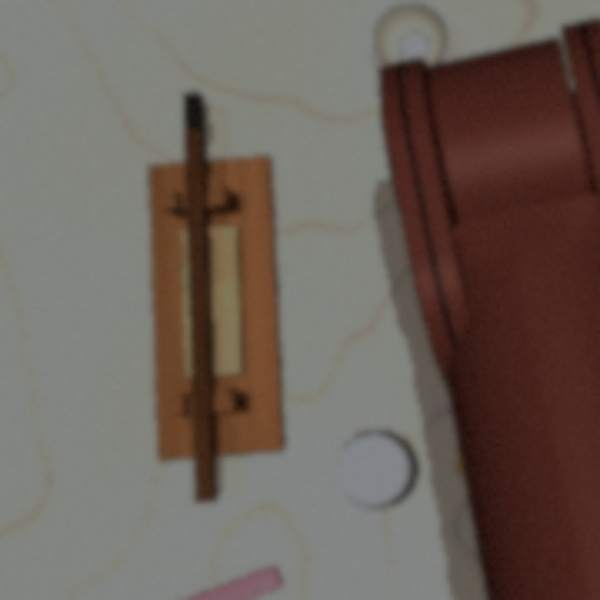

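The stick lies in both notches, centre about 5 mm from midway, with the slat flat below it. Now the brushes.

```bash
cat >> h.py <<'E'
DK=Ro.from_euler("ZY",[.15,-.26]).as_matrix(); DO=np.array([.5065,-.364,.036])
def dk(x,y,z): return list(DO+DK@np.array([x,y,z]))
def drot(sg): 
    y=sg*DK[:,1]; z=-DK[:,2]; return rv(np.c_[np.cross(y,z),y,z])
def find():
    L=[b for b in brushes() if b["hue"]<60 and b["satm"]<115 and not (abs((DK.T@(np.r_[b["c"],.036]-DO))[:2])<[.08,.13]).all()]
    for b in L: print(np.round(b["c"],4),round(b["th"],3),b["score"],b["sat"],b["satm"],b["ab"],np.round(b["bw"],3))
    return L
def place(b,slot):
    g=.006; zp=.023; th=b["th"]; p=b["c"]+g*np.array([np.cos(th),np.sin(th)]); best=None
    for sg in(1,-1):
        r=rv(down(th+sg*np.pi/2)); q1=env.inverse_kinematics(list(p)+[.12],list(r)); q2=env.inverse_kinematics(dk(g,slot,zp+.07),list(drot(sg)))
        if q1 is None or q2 is None: print("noik",sg); continue
        c=max(abs(q1[6]),abs(q2[6])); 
        if best is None or c<best[0]: best=(c,sg,r)
    _,sg,r=best
    env.move_gripper(.5,50); env.reach(list(p)+[.12],list(r)); env.move_l(list(p)+[zp],.12); env.move_gripper(0,50); o=env.current_opening()
    env.move_l(list(p)+[.15],.2); o2=env.current_opening()
    env.reach(dk(g,slot,zp+.08),list(drot(sg))); o3=env.current_opening()
    print("openings",o,o2,o3)
    if o3<.12: return False
    env.move_l(dk(g,slot,zp+.001),.08); print("f",env.current_wrist_force()); env.move_gripper(.38); env.move_l(dk(g,slot,zp+.1),.15); print(env.current_clock()); return True
E
python3 - <<'E'
from h import *
r=drot(1); q=[env.inverse_kinematics(dk(.006,y,.13),list(drot(s))) for y in(-.078,.078) for s in(1,-1)]; print([None if x is None else np.round(x,2) for x in q])
k=1 if q[0] is not None and (q[1] is None or abs(q[0][6])<abs(q[1][6])) else -1
env.reach(dk(.006,-.078,.13),list(drot(k)))
L=find(); b=min(L,key=lambda b:b["c"][1]); place(b,-.078)
im=env.capture("side"); cv2.imwrite("pics/b1.png",cv2.resize(im[200:360,170:370],(800,640))[:600,:,::-1])
find()
E
```

```text
[array([ 1.57,  0.55, -1.06,  1.65,  0.34,  1.03,  2.2 ]), array([ 1.36,  0.42, -0.73,  1.66,  0.1 ,  0.99, -0.78]), array([ 1.6 ,  0.24, -1.11,  1.94,  0.07,  0.89,  2.21]), array([ 1.4 ,  0.17, -0.88,  1.94, -0.04,  0.89, -0.85])]
[ 0.4895 -0.0432] -0.069 0.91 (11, 82) 87.0 [158.  28.] [0.02  0.028]
[0.4416 0.0522] -0.33 0.77 (11, 79) 86.0 [159.  30.] [0.022 0.028]
[0.4298 0.1454] -0.076 0.7 (13, 82) 87.0 [158.  28.] [0.022 0.026]
openings 0.19348922502698326 0.19484441910788206 0.1944055963272012
f [-11.25780828   5.53080102  14.95524768]
45.825
[0.4404 0.0526] -0.31 0.96 (11, 86) 87.0 [156.  25.] [0.017 0.024]
[0.4295 0.1425] 0.001 0.76 (13, 82) 88.0 [157.  27.] [0.019 0.024]
[ 0.4916 -0.1515] 0.159 0.58 (10, 82) 87.0 [158.  25.] [0.019 0.025]
```

View pics/b1.png

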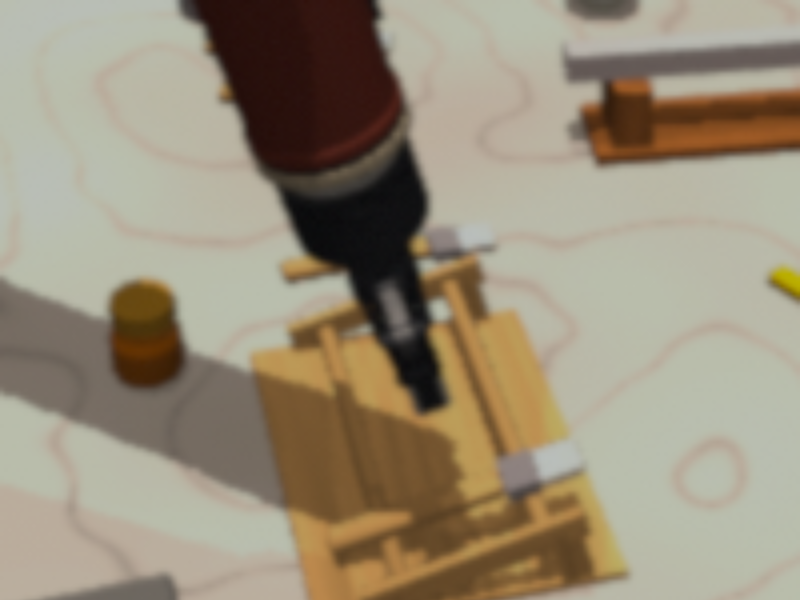

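The first brush lies across both rails, bristles high at (540,465). The contact force was about 18 N, so I'll set the next ones down 2 mm higher.

```bash
sed -i 's/zp+.001/zp+.003/' h.py
python3 - <<'E'
from h import *
for slot in(-.026,.026,.078):
    L=find(); b=min(L,key=lambda b:b["c"][1])
    if not place(b,slot): print("LOST"); break
env.reach([.45,.1,.35],list(rv(down(-np.pi/2)))); find()
im=env.capture("top"); cv2.imwrite("pics/b2.png",cv2.resize(im[170:310,320:500],(771,600),interpolation=cv2.INTER_CUBIC)[:,:,::-1])
im=env.capture("side"); cv2.imwrite("pics/b2s.png",cv2.resize(im[150:370,170:430],(710,600),interpolation=cv2.INTER_CUBIC)[:,:,::-1])
print(env.current_clock())
E
```

```text
[0.4415 0.0534] -0.326 0.97 (11, 85) 87.0 [157.  27.] [0.018 0.026]
[0.4308 0.1425] 0.001 0.6 (12, 84) 88.0 [154.  27.] [0.019 0.024]
openings 0.19218667689155683 0.18996213353524938 0.18676879747830946
f [ 0.48981594 -0.36865694 -0.57105924]
54.1
[ 0.4906 -0.1523] 0.166 0.65 (10, 79) 86.0 [159.  29.] [0.02  0.028]
[0.4296 0.1425] 0.001 0.62 (13, 84) 88.0 [157.  27.] [0.019 0.027]
openings 0.18898972184558654 0.1874486324997905 0.19114145591470041
f [-0.36030185  0.10336562  0.03714267]
62.575
[0.4282 0.1433] -0.019 0.61 (12, 76) 86.0 [160.  27.] [0.019 0.027]
openings 0.1907826632256232 0.1914101177160857 0.19299567090124262
f [-0.09949827 -0.14393338 -0.60142254]
70.6167
74.1167
```

View pics/b2.png

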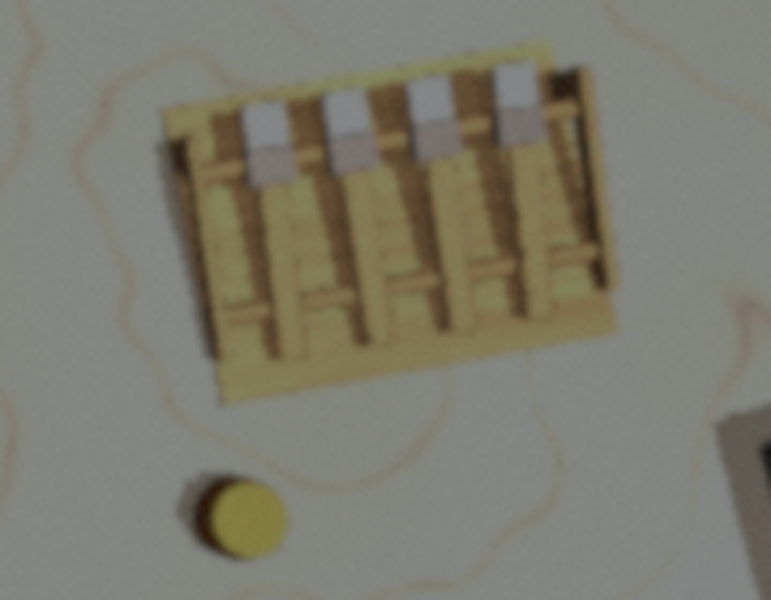

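View pics/b2s.png

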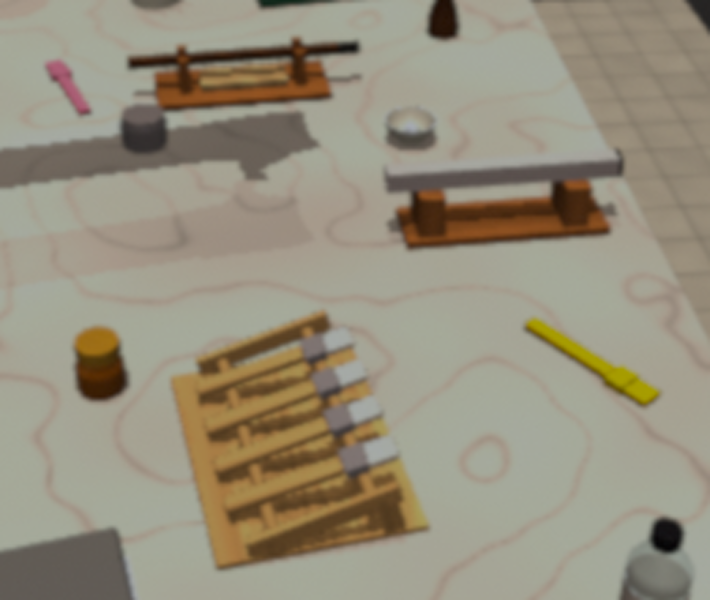

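Run:
```python
from station import env
env.hold(.3); print(env.hand_in(),env.current_clock())
```

```text
the job is handed in; nothing more can be done
the job is handed in; nothing more can be done
```

The bench is set up and the job was handed in at about 74 s of the 200 s allowed; `hand_in` gives no verdict.

- **Slat:** laid flat on the stand's board. The top camera put it about 2 mm from the middle, angle 0.06 rad, the same as the stand's.
- **Stick:** drawn in three pulls, let go at about 120 mm and about 206 mm showing, then taken at its middle and drawn out. It lies in both notches, centre about 5 mm off midway in both cameras. Its tip points away from the robot.
- **Brushes:** all four pale ones lie side by side across both rails, bristles at the high end and centred to within a few millimetres by eye. The pink and yellow look-alikes and the jar, dish and tin were left alone.

**Checks:** My last pictures showed nothing out of place. The first brush was set down with about 18 N of contact force, so I placed the other three 2 mm higher, at under 1 N. I saw no grip slip and no brush knocked aside. The networks now and then missed the stick, the tube mouth or a brush, and once gave a stick tip well off. For those I relied on the pictures or detected again.

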